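# Move a slide-on battery pack from charger to work light

### The arm

A 6-joint arm with a two-finger parallel gripper is mounted at the origin on the work surface. World frame = base frame: x ahead of the robot, y to its left, z up, the work surface at z = 0. Lengths are in mm, angles in rad, forces in N, time in s.
With the tool pointing down it reaches from about 375 to 975 mm from the base axis. Payload 3.8 kg.
Tool frame: the origin (TCP) lies at the centre of the arm's flange, where the gripper is bolted on; the fingertips stand r.tip_reach ahead of it and the grasp point (between the pads) lies 155 mm ahead of it (r.tip_reach is the distance from the TCP to the fingertips, in mm); z points along the fingers, y is the line along which they close (so a half turn about z gives the same grasp; the last joint's range is limited). The gripper opens to 85 mm and grips with 20 to 120 N. Pads are 22 mm wide; open, the fingers measure 114 mm over their backs; the gripper's body (76 mm by 85 mm) begins 54 mm behind the grasp point. The pads swing forward as they close: fully open they stand 13 mm farther back than shut.
Start: joints at [-1.373, 0.264, 1.604, -0, 1.274, -0.037], TCP at [157.033, -656.476, 404.68] pointing down, gripper open.
Joint ranges: [-2.63, 2.63], [-0.94, 2.18], [0.31, 2.57], [-1.31, 4.45], [0, 2.66], [-2.55, 2.55]. Speed limits (rad/s): [2.57, 2.57, 3.14, 3.14, 3.14, 3.14].

### API

Orientations are given as a unit quaternion [w, x, y, z].
In Python, from rig import r, viewer, spotter gives the robot as it stands.
- The arm moves only by the tool send_rows, never from a script. Its argument "moves" is text: rows parted by semicolons, each of 7 numbers parted by spaces: the shift along the tool's x, y, z each as a share of 200 mm, from -1 to 1, then the turn, a rotation vector about the tool's x, y, z each as a share of 90 degrees, from -1 to 1, then the opening, from 0 (shut) to 1 (fully open). In form: tx ty tz wx wy wz claw; .... A call has exactly 5 rows; each row is the pose to reach, as a shift and turn from the pose commanded when the call began, along the tool's axes at that moment; what a row does not reach only later rows make up. A row lasts 1/8 s, in which the tool goes at most 62.5 mm and 10.7 degrees, less where a joint would pass 70% of its speed; a pose out of reach is approached as far as the arm can. A call with a number of a shift or a turn outside -1 to 1 is refused whole. A call with a gripper value outside its range is refused whole. The fingers move at their own pace and stop on an object; the grip force is fixed at half the most. Time passes only in rows, so rows that repeat a pose let the fingers close, or fill a call up. It gives the time, the measured TCP pose, the force, the opening and the grip force at its end, in the units of the state.
- r.sense(): the state, without advancing time (a new reading comes with each control period).
- viewer.get_image(name): name is "scene" or "top"; returns a dict with "img" (384x512x3 uint8, red, green, blue), "fx", "fy", "cx", "cy" (pixels), "extrinsics" (4x4, takes a point from camera to world coordinates). Camera axes: x right, y up, looking along -z (the intrinsics and any distortion apply to the point x, -y, -z); pixel columns grow to the right and rows downward; lengths in mm; the calibration is good to about 2 mm. A picture is of the moment at which its call begins. There is no depth.
- r.sign_off(): hands the job in; it is judged then, once.
Trained networks look in the newest picture that a camera, given by its name, has taken for a name from the list of things; names that differ only in an ending like _2 or _b are one class to them, and where a whole thing is asked for, a point or a joint stands for the part that bears it (a point fixed in the world has none). Each returns a list of dicts, best first, with "conf" (0 to 1); they miss things now and then, are a little off and sometimes report something else, mostly with a low value. They report only what shows in the picture. A call takes as long as a camera call. They do not tell look-alikes from the thing itself.
- spotter.regions_of(camera, label): "pixels" (384x512 bool, what is visible of it) and "rect" ([left, top, width, height] in pixels, round what is visible of it).
The state is a dict: "time": time; "qpos": joint angles; "qd": joint speeds; "effort": joint torques, N m; "tcp_pos": TCP position; "orientation": TCP orientation; "force": force on the tool from outside, world axes, zero at the start; "moment": the same for the moment, N m; "opening": opening from 0.0 (shut) to 1.0 (fully open); "grasp_force": force on a finger pad.
Only numpy, scipy, OpenCV 4.12 (cv2) and the standard library are available. Lean on these libraries where they do the work, as an engineer would, in place of code of your own. Each camera call takes 0.05 s, during which the arm holds its last target. There are 200 camera calls.

### The job

The work light needs the charged battery: press the charger's orange button so that its catch lets the battery pack go, slide the pack out of the charger, and slide it into the work light's rails until the light's catch clicks up behind it, however deep that is. Push it home firmly but do not ram it against the end stop, and leave the jar, the tape and the screwdriver where they are.

Things in the scene. Friction and masses are not known exactly. Their poses are not given: they have to be found in the camera images.
- pack_mid (a point): blue and black battery pack, 0.2 to 0.5 kg. Body block 84 (x) x 56 (y) x 42 mm; this point is its middle, 21 mm below the top, 37 mm above the underside of the foot. Below the body a stem 28 mm wide, 9 mm high, and a T foot 70 x 40 x 7 mm with a catch gap across its middle. +x end goes in first. Starts locked in the charger; when freed springs out 5 to 25 mm and stays in the slide.
- charger_seat (a point): battery charger: black, red trim; housing 125 mm wide, 55 mm high, 55 to 130 mm beyond this point. Point on the slide's floor, on its centre line. z up, +x = sliding in. The pack starts locked home with its middle over this point. Fixed to the bench.
- charger_mouth (a point): entry of the charger's slide: 48 mm before its seat, same axes, on the floor, 14 mm above the bench. Channel starts 8 mm further in: walls 43 mm apart, 9 mm high, under two 5 mm lips with a 31 mm gap (lip tops 14 mm above the floor); before it a flared mouth. Flat 84 mm wide apron at floor level reaches 62 mm outward (-x), a place to set a pack down.
- charger_button (a point): middle of the top face of the charger's orange press button, 30 x 26 mm, 26 mm above the bench, 70 mm left (+y) of the slide's centre line; pressed straight down 7 mm it lowers the charger's catch.
- charger_catch (a joint): the charger's sprung catch, in m: 0 up (locking), 0.007 pressed right down; frees a pack beyond 0.005. A tongue 5 mm high in the slide's floor, 0 to 9 mm beyond where the pack's middle comes, ramped on the entry side: a pack sliding in pushes it down, it clicks back up when the pack is home. Button: 1.1 N to start, 2.4 N fully down, plus up to 6 N friction while a pack leans on it.
- charger_ejector (a joint): the charger's sprung plunger at the slide's far end, in m pushed in: 0 free (4.5 N), 0.012 with the pack home (8 N). It meets the pack's foot for the last 12 mm, presses the pack back on to the catch, and pushes it out when the catch is pressed.
- light_seat (a point): LED work light: yellow slide base; low flood head 150 mm wide, up to 110 mm high, 65 to 155 mm beyond. Point on the slide's floor, on its centre line. z up, +x = sliding in. Catch, plunger and stop sit on a block clamped at a depth that is not measured: home is 0 to 12 mm beyond this point, the stop 1.5 mm past home. Find it by feel or click.
- light_mouth (a point): entry of the light's slide: 48 mm before its seat, same axes, on the floor, 14 mm above the bench. Channel starts 8 mm further in: walls 43 mm apart, 9 mm high, under two 5 mm lips with a 31 mm gap (lip tops 14 mm above the floor); before it a flared mouth. Flat 84 mm wide apron at floor level reaches 62 mm outward (-x), a place to set a pack down.
- light_catch (a joint): the light's sprung catch, in m: 0 up (locking), 0.007 pressed right down; frees a pack beyond 0.005. A tongue 5 mm high in the slide's floor, 0 to 9 mm beyond where the pack's middle comes, ramped on the entry side: a pack sliding in pushes it down, it clicks back up when the pack is home. Button: 1.1 N to start, 2.4 N fully down, plus up to 6 N friction while a pack leans on it.
- light_ejector (a joint): the light's sprung plunger at the slide's far end, in m pushed in: 0 free (4.5 N), 0.012 with the pack home (8 N). It meets the pack's foot for the last 12 mm, presses the pack back on to the catch, and pushes it out when the catch is pressed.
- jar_mid (a point): bystander: closed grease jar, 56 mm across, 65 mm high, standing; its middle
- tape_mid (a point): bystander: green roll of tape lying flat, 64 mm across, 22 mm high; its middle
- screwdriver_grip (a point): bystander: yellow-handled screwdriver, 150 mm long, lying on the bench; the middle of its handle
There are look-alikes about, which are no part of the job. What is shaped like the part that bears pack_mid but pink or turquoise is not meant.

How it is judged (in metres and radians):
On the way, in this order (a step that is already met when the one before it is completed fails the run):
1. the charger's catch is pressed down (value of joint charger_catch above 0.0045 m), for 0.05 s.
2. the pack is slid clear of the charger (horizontal distance between pack_mid and charger_seat above 0.09 m), for 0.1 s.
At the end, for the whole second after the job is handed in: the pack lies at rest, locked home in the work light: its middle from 2.5 mm before to 15.5 mm beyond the light_seat point along the slide (home, wherever the block is set), within 3 mm across and 3 mm in height, and the light's catch back up to within 1.5 mm of its top (x of pack_mid in the frame of light_seat between -0.0025 and 0.0155 m and y of pack_mid in the frame of light_seat between -0.003 and 0.003 m and z of pack_mid in the frame of light_seat between 0.034 and 0.0405 m and value of joint light_catch below 0.0015 m and linear speed of pack below 0.02 m/s); the robot touches nothing.
It fails at once if the pack is rammed against the end stop in the light's slide (over 45 N on the stop block, its catch and plunger) (contact force between pack and light_stop above 45 N).
It fails at once if a bystander (jar, tape or screwdriver) is shifted by more than 30 mm (distance of any of jar_mid, tape_mid, screwdriver_grip from where it was at the start of the episode above 0.03 m).
It also fails if it takes over 58 s, if anything falls off the work surface, if the arm or the gripper's body presses on something with over 40 N, if the wrist force passes 120 N, or if a joint passes its speed limit or range.

## Working session

There is one attempt and no reset: what is moved stays moved. The work goes in short steps, Python scripts to look and compute and a tool call to move; the robot and the scene stay as the last step left them, time stands still between calls to the robot, and variables do not carry over. Pictures are saved under pics/ and viewed, at most 10 in all, crops included, and the job is handed in when it is done.

Besides the shell and the picture viewer there is one more tool, called after "Emit:" by a JSON object that holds its "fn" and its "kwargs". send_rows: Moves the arm, as the interface text tells. Its arguments: {"type":"object","properties":{"moves":{"type":"string"}},"required":["moves"]}

```bash
mkdir -p pics; ls
python3 - <<'E'
from rig import r, viewer, spotter
import cv2, numpy as np
print(r.sense(), r.tip_reach)
for n in ("scene","top"):
    d=viewer.get_image(n)
    cv2.imwrite(f"pics/{n}0.png",cv2.resize(d["img"][:,:,::-1],(768,576),interpolation=cv2.INTER_CUBIC))
    print(n,d["fx"],d["fy"],d["cx"],d["cy"],np.round(d["extrinsics"],4).tolist(),[k for k in d])
    for l in ("pack_mid","charger_seat","charger_button","light_seat","charger_catch","light_catch","jar_mid","tape_mid","screwdriver_grip"):
        try:
            for o in spotter.regions_of(n,l)[:3]: print(n,l,round(o["conf"],2),o["rect"])
        except Exception as e: print(l,e)
E
```

```text
pics
{'time': 0.0, 'qpos': array([-1.37290998e+00,  2.64759378e-01,  1.60539406e+00,  3.33582881e-05,
        1.27369716e+00, -3.68828080e-02]), 'qd': array([-2.56294532e-04,  3.77641499e-04, -9.44298945e-05,  5.20733330e-04,
        1.33360573e-04, -9.48236358e-04]), 'effort': array([ 6.18199683e-04, -5.15107083e+01, -3.67316222e+01, -1.53300562e-04,
        1.28629882e-02,  1.73516241e-05]), 'tcp_pos': array([ 156.96372521, -656.13751684,  403.34655884]), 'orientation': array([-1.12660055e-03,  9.93118279e-01,  1.17110246e-01, -7.48950586e-05]), 'force': array([ 0.06914703, -0.00696121,  0.05012947]), 'moment': array([0.03644141, 0.00363689, 0.02114172]), 'grasp_force': 0.0, 'opening': 0.9974948489142331} 173.4
scene 455.3145848557095 455.3145848557095 257.5517180622936 195.80253667669024 [[-0.8066, -0.4787, 0.3468, 973.1551], [0.591, -0.6477, 0.4808, 687.6078], [-0.0055, 0.5928, 0.8053, 1045.9803], [0.0, 0.0, 0.0, 1.0]] ['img', 'fx', 'fy', 'cx', 'cy', 'extrinsics']
scene pack_mid 0.93 [255.4, 305.5, 31.1, 46.0]
scene pack_mid 0.92 [319.5, 192.7, 37.4, 29.8]
scene pack_mid 0.88 [30
[... 896 characters left out ...]
 172.6, 30.1, 34.9]
top pack_mid 0.64 [277.0, 206.4, 18.7, 53.5]
top charger_seat 0.75 [261.1, 191.9, 25.6, 24.3]
top charger_seat 0.58 [152.7, 122.8, 68.2, 99.6]
top charger_seat 0.47 [277.0, 208.1, 21.6, 44.9]
top charger_button 0.33 [312.1, 131.4, 73.8, 103.3]
top charger_button 0.24 [154.2, 125.2, 66.3, 96.5]
top light_seat 0.56 [311.6, 131.5, 74.1, 109.4]
top light_catch 0.68 [317.4, 185.5, 33.6, 10.9]
top light_catch 0.56 [308.2, 131.3, 77.9, 102.9]
top light_catch 0.33 [157.8, 169.5, 9.8, 14.2]
top jar_mid 0.58 [259.1, 132.4, 25.8, 24.5]
top jar_mid 0.57 [311.2, 130.5, 75.6, 109.3]
top screwdriver_grip 0.82 [274.9, 206.6, 19.1, 61.8]
top screwdriver_grip 0.35 [160.8, 169.3, 4.7, 13.9]
```

View pics/top0.png

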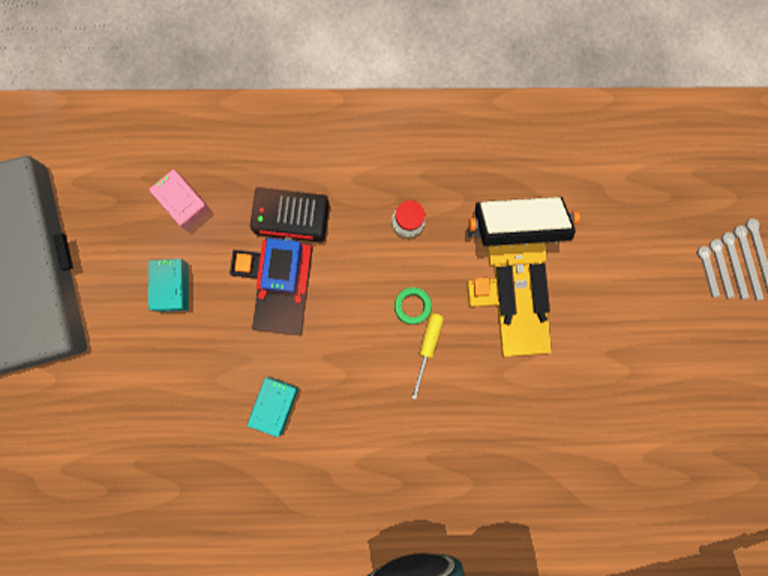

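View pics/scene0.png

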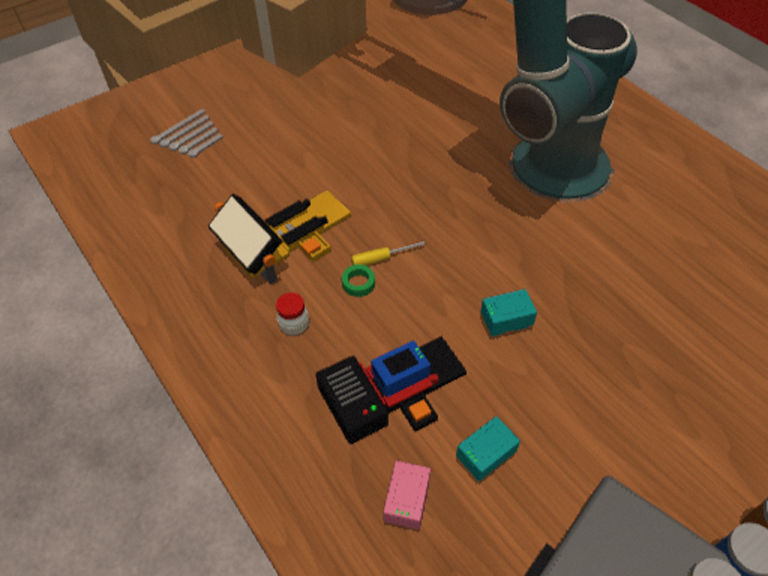

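The top picture shows the charger with the blue pack at about (280,270), its orange button at (243,263), and the light's rails at about (523,290) with its head at (525,220). The jar is at (409,217), the tape at (413,306) and the screwdriver at (430,345). Next I'll zoom in for exact pixel positions.

```bash
cat > h.py <<'E'
import cv2, numpy as np
from rig import r, viewer, spotter
def ray(d,u,v):
    E=np.array(d["extrinsics"]); c=np.array([(u-d["cx"])/d["fx"],-(v-d["cy"])/d["fy"],-1.])
    return E[:3,3],E[:3,:3]@c
def at(d,u,v,z):
    o,k=ray(d,u,v); return o+k*(z-o[2])/k[2]
def proj(d,P):
    E=np.array(d["extrinsics"]); p=(np.atleast_2d(P)-E[:3,3])@E[:3,:3]
    return np.stack([d["cx"]+d["fx"]*p[:,0]/-p[:,2],d["cy"]-d["fy"]*p[:,1]/-p[:,2]],1)
E
python3 - <<'E'
from h import *
d=viewer.get_image("top")["img"][:,:,::-1]
f=lambda x,y,w,h,s: cv2.resize(d[y:y+h,x:x+w],None,fx=s,fy=s,interpolation=cv2.INTER_CUBIC)
cv2.imwrite("pics/t1.png",np.hstack([f(148,120,80,118,5),f(308,125,80,118,5)]))
d=viewer.get_image("scene")["img"][:,:,::-1]
cv2.imwrite("pics/s1.png",np.hstack([f(208,218,108,80,3.7),f(135,120,108,80,3.7)]))
E
```

```text
(no output)
```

View pics/t1.png

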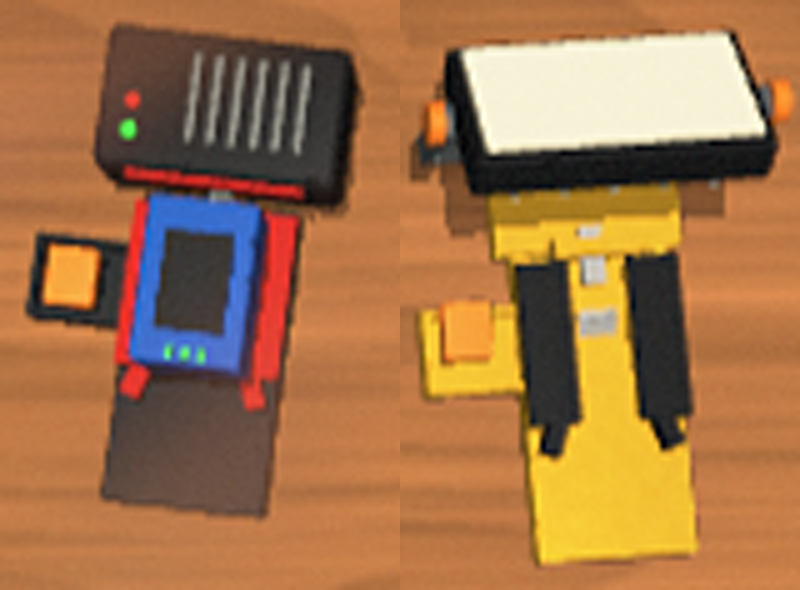

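View pics/s1.png

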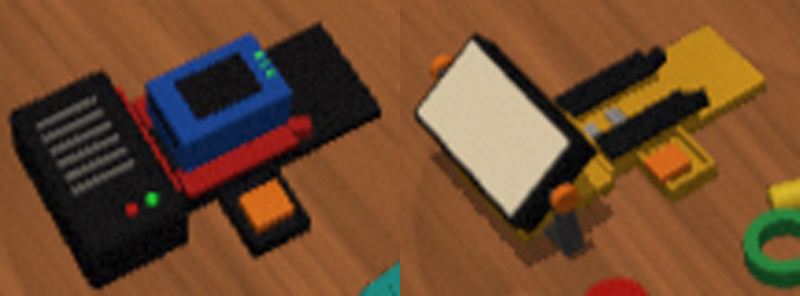

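The crops show the pack's top face at (147,196)–(240,372) in the left crop, with apron corners at (101,497) and (267,517). In the right crop, the light's apron corners are (140,564) and (296,552), and the rail inner edges run (172,262)–(180,418) and (227,258)–(240,415). Next I'll fit the poses.

```bash
cat > fit.py <<'E'
from h import *
from scipy.optimize import least_squares
T,S=viewer.get_image("top"),viewer.get_image("scene")
def o(p,off,s): return (np.array(p,float)+.5)/s-.5+off
def run(name,obs,g):
    # obs: (cam, model xyz, pix)
    def pts(p):
        c,s=np.cos(p[2]),np.sin(p[2]); return lambda m: np.array([p[0]+c*m[0]-s*m[1],p[1]+s*m[0]+c*m[1],m[2]])
    def res(p): f=pts(p); return np.concatenate([proj(cam,f(m))[0]-px for cam,m,px in obs])
    for lab,sel in (("both",obs),("top",[q for q in obs if q[0] is T]),("scene",[q for q in obs if q[0] is S])):
        if len(sel)<2: continue
        rr=lambda p: np.concatenate([proj(cam,pts(p)(m))[0]-px for cam,m,px in sel])
        k=least_squares(rr,g,loss="soft_l1",x_scale=[10,10,.1])
        print(name,lab,np.round(k.x,3)); 
        if lab=="both": print(np.round(rr(k.x).reshape(-1,2),1).tolist())
ct=lambda p:o(p,[148,120],5); lt=lambda p:o(p,[308,125],5); cs=lambda p:o(p,[208,218],3.7); ls=lambda p:o(p,[135,120],3.7)
C=[(T,(-110,42,14),ct((101,497))),(T,(-110,-42,14),ct((267,517))),
 (T,(42,28,72),ct((147,196))),(T,(42,-28,72),ct((264,207))),(T,(-42,-28,72),ct((240,372))),(T,(-42,28,72),ct((130,360))),
 (S,(-110,-42,14),cs((318,24))),(S,(-110,42,14),cs((380,110))),
 (S,(42,-28,72),cs((147,84))),(S,(-42,-28,72),cs((250,37))),(S,(-42,28,72),cs((292,92))),(S,(42,28,72),cs((181,134)))]
run("charger",C,[500,250,-.1])
L=[(T,(-110,42,14),lt((140,564))),(T,(-110,-42,14),lt((296,552))),
 (T,(-40,15.5,28),lt((180,418))),(T,(-40,-15.5,28),lt((240,415))),
 (S,(-110,-42,14),ls((308,27))),(S,(-110,42,14),ls((365,78)))]
run("light",L,[500,-100,.05])
print("button T,S",at(T,*ct((71,273)),26),at(S,*cs((268,207)),26))
print("light edges",at(T,*lt((172,262)),28),at(T,*lt((180,418)),28),at(T,*lt((227,258)),28),at(T,*lt((240,415)),28))
for n,cam in (("T",T),("S",S)):
    l="top" if n=="T" else "scene"
    for lab,z in (("jar_mid",50),("tape_mid",15),("screwdriver_grip",12)):
        for q in spotter.regions_of(l,lab)[:1]:
            a=q["rect"]; print(n,lab,round(q["conf"],2),np.round(at(cam,a[0]+a[2]/2,a[1]+a[3]/2,z)))
E
python3 fit.py
```

```text
charger both [ 6.15661e+02  2.28033e+02 -1.30000e-01]
[[-0.3, 0.0], [-0.9, -0.2], [0.4, -1.5], [-0.4, -1.0], [-0.0, -0.4], [-0.8, -0.7], [0.5, -2.2], [0.7, -1.8], [-1.1, -2.2], [0.3, -3.3], [0.3, -1.5], [0.5, 1.7]]
charger top [ 6.14124e+02  2.27440e+02 -1.22000e-01]
charger scene [ 6.19541e+02  2.31870e+02 -1.31000e-01]
light both [ 5.72842e+02 -1.81363e+02  5.20000e-02]
[[-1.0, -0.8], [0.1, -0.6], [0.1, 0.3], [0.0, 0.1], [-0.0, -1.9], [0.6, -0.8]]
light top [ 5.72059e+02 -1.80883e+02  6.40000e-02]
light scene [ 5.76766e+02 -1.77479e+02  5.00000e-02]
button T,S [626.5069058  297.04709916  26.        ] [630.24883858 304.14627176  26.        ]
light edges [ 613.55949445 -166.80397252   28.        ] [ 532.7528709  -167.79629068   28.        ] [ 615.3160164  -195.48791639   28.        ] [ 533.8795339  -198.80893499   28.        ]
T jar_mid 0.63 [693.  17.  50.]
T tape_mid 0.74 [463. -21.  15.]
T screwdriver_grip 0.81 [468. -17.  12.]
S jar_mid 0.73 [708.  31.  50.]
S tape_mid 0.81 [557.  13.  15.]
S screwdriver_grip 0.62 [499. -22.  12.]
```

```bash
cat > p.py <<'E'
# p.py "x y z psi" ... : tool shares for chained targets from the commanded pose kept in cmd.json
import sys,json,os
import numpy as np
f="cmd.json"; c=json.load(open(f)) if os.path.exists(f) else [157.033,-656.476,404.68,.2348]
for a in sys.argv[1:]:
    x,y,z,p=[float(v) if v!="_" else c[i] for i,v in enumerate(a.split())]
    C,S=np.cos(c[3]),np.sin(c[3]); d=np.array([x-c[0],y-c[1]])
    q=np.round([(d[0]*C+d[1]*S)/200,(d[0]*S-d[1]*C)/200,(c[2]-z)/200,(c[3]-p)/(np.pi/2)],4)
    c=[c[0]+200*(q[0]*C+q[1]*S),c[1]+200*(q[0]*S-q[1]*C),c[2]-200*q[2],c[3]-q[3]*np.pi/2]
    print("%.4f %.4f %.4f 0 0 %.4f"%tuple(q),"->",np.round(c,3), "" if max(abs(q[:3]))<=1 else "TOO FAR")
json.dump(c,open(f,"w"))
E
python3 p.py "251 -466 _ .85" "345 -275 _ 1.446" "439 -85 _ _" "533 106 _ _" "627 297 240 _"
```

```text
0.6785 -0.8169 0.0000 0 0 -0.3916 -> [ 250.999 -466.009  404.68     0.85 ] 
1.0277 -0.2773 0.0000 0 0 -0.3795 -> [ 345.001 -274.995  404.68     1.446] TOO FAR
1.0011 0.3481 0.0000 0 0 0.0000 -> [438.994 -84.994 404.68    1.446] TOO FAR
1.0060 0.3476 0.0000 0 0 0.0000 -> [533.009 105.992 404.68    1.446] TOO FAR
1.0061 0.3475 0.8234 0 0 0.0000 -> [627.007 297.    240.      1.446] TOO FAR
```

```bash
rm cmd.json; python3 p.py "264 -440 _ .85" "355 -256 _ 1.446" "446 -71 _ _" "536.5 113 _ _" "627 297 240 _"
```

```text
0.7720 -0.9283 0.0000 0 0 -0.3916 -> [ 264.003 -439.989  404.68     0.85 ] 
0.9914 -0.2654 0.0000 0 0 -0.3795 -> [ 355.    -256.001  404.68     1.446] 
0.9744 0.3364 0.0000 0 0 0.0000 -> [446.007 -71.007 404.68    1.446] 
0.9692 0.3345 0.0000 0 0 0.0000 -> [536.507 113.002 404.68    1.446] 
0.9691 0.3345 0.8234 0 0 0.0000 -> [627.004 296.991 240.      1.446]
```

Emit:
{"fn": "send_rows", "kwargs": {"moves": "0.7720 -0.9283 0 0 0 -0.3916 0;0.7720 -0.9283 0 0 0 -0.3916 0;0.7720 -0.9283 0 0 0 -0.3916 0;0.7720 -0.9283 0 0 0 -0.3916 0;0.7720 -0.9283 0 0 0 -0.3916 0"}}

```text
time: 2.12
tcp_pos: [265.1, -437.1, 404.8]
orientation: [-0.0, 0.91, 0.414, 0.0]
force: [0.2, 0.3, -1.2]
opening: -0.001
grasp_force: 0.0
```

Emit:
{"fn": "send_rows", "kwargs": {"moves": "0.9914 -0.2654 0 0 0 -0.3795 0;0.9914 -0.2654 0 0 0 -0.3795 0;0.9914 -0.2654 0 0 0 -0.3795 0;0.9914 -0.2654 0 0 0 -0.3795 0;0.9914 -0.2654 0 0 0 -0.3795 0"}}

```text
time: 2.75
tcp_pos: [355.6, -255.8, 405.1]
orientation: [0.001, 0.749, 0.662, -0.0]
force: [0.2, 0.6, -1.2]
opening: 0.004
grasp_force: 0.0
```

Emit:
{"fn": "send_rows", "kwargs": {"moves": "0.9744 0.3364 0 0 0 0 0;0.9744 0.3364 0 0 0 0 0;0.9744 0.3364 0 0 0 0 0;0.9744 0.3364 0 0 0 0 0;0.9744 0.3364 0 0 0 0 0"}}

```text
time: 3.38
tcp_pos: [446.9, -71.4, 404.8]
orientation: [0.0, 0.75, 0.662, -0.0]
force: [0.1, -0.5, -0.6]
opening: 0.0
grasp_force: 0.0
```

Emit:
{"fn": "send_rows", "kwargs": {"moves": "0.9692 0.3345 0 0 0 0 0;0.9692 0.3345 0 0 0 0 0;0.9692 0.3345 0 0 0 0 0;0.9692 0.3345 0 0 0 0 0;0.9692 0.3345 0 0 0 0 0"}}

```text
time: 4.0
tcp_pos: [537.1, 111.9, 404.3]
orientation: [0.0, 0.75, 0.662, -0.001]
force: [-1.2, 0.1, -0.9]
opening: -0.001
grasp_force: 0.0
```

Emit:
{"fn": "send_rows", "kwargs": {"moves": "0.9691 0.3345 0.8234 0 0 0 0;0.9691 0.3345 0.8234 0 0 0 0;0.9691 0.3345 0.8234 0 0 0 0;0.9691 0.3345 0.8234 0 0 0 0;0.9691 0.3345 0.8234 0 0 0 0"}}

```text
time: 4.62
tcp_pos: [626.8, 295.7, 235.7]
orientation: [-0.001, 0.75, 0.661, -0.003]
force: [-1.1, -1.3, 0.0]
opening: -0.002
grasp_force: 0.0
```

Run:
```python
from h import *
s=r.sense(); print(s["tcp_pos"],s["orientation"],s["force"])
o=[]
tip=s["tcp_pos"]-[0,0,r.tip_reach]
for n,x0,y0 in (("scene",225,205),("top",140,130)):
    d=viewer.get_image(n); im=cv2.resize(d["img"][y0:y0+100,x0:x0+80,::-1],None,fx=5,fy=5,interpolation=cv2.INTER_CUBIC)
    C,S=np.cos(1.446),np.sin(1.446); X=np.array([C,S,0]);Y=np.array([S,-C,0])
    P=np.array([tip+a*11*X+b*14.5*Y for a,b in((1,1),(1,-1),(-1,-1),(-1,1))])
    q=(proj(d,P)-[x0,y0]+.5)*5-.5; print(n,q.round().tolist())
    for k in q: cv2.circle(im,tuple(int(v) for v in k.round()),2,(255,0,255),-1)
    o.append(im)
cv2.imwrite("pics/b.png",np.hstack(o))
```

```text
[626.78635434 295.65188666 235.67900057] [-0.00078261  0.74997994  0.66145196 -0.00328344] [-1.05853488 -1.32929174  0.0252248 ]
scene [[260.0, 325.0], [312.0, 299.0], [289.0, 264.0], [237.0, 289.0]]
top [[82.0, 180.0], [74.0, 237.0], [118.0, 242.0], [126.0, 185.0]]
```

View pics/b.png

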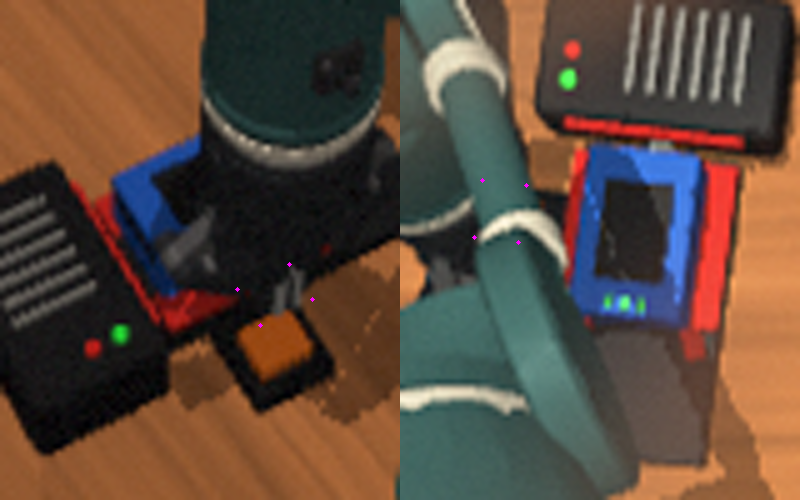

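```bash
python3 p.py "627.5 298.5 212 _" "_ _ 197 _"
```

```text
0.0078 0.0015 0.1400 0 0 0.0000 -> [627.496 298.502 212.      1.446] 
0.0000 0.0000 0.0750 0 0 0.0000 -> [627.496 298.502 197.      1.446]
```

Emit:
{"fn": "send_rows", "kwargs": {"moves": "0.0078 0.0015 0.10 0 0 0 0;0.0078 0.0015 0.14 0 0 0 0;0.0078 0.0015 0.14 0 0 0 0;0.0078 0.0015 0.14 0 0 0 0;0.0078 0.0015 0.14 0 0 0 0"}}

```text
time: 5.35
tcp_pos: [627.8, 298.6, 212.9]
orientation: [0.0, 0.75, 0.662, 0.001]
force: [-0.0, 0.4, 0.5]
opening: -0.005
grasp_force: 0.0
```

Emit:
{"fn": "send_rows", "kwargs": {"moves": "0 0 0.02 0 0 0 0;0 0 0.04 0 0 0 0;0 0 0.06 0 0 0 0;0 0 0.075 0 0 0 0;0 0 0.075 0 0 0 0"}}

```text
time: 5.98
tcp_pos: [627.4, 298.5, 196.9]
orientation: [-0.0, 0.75, 0.662, -0.0]
force: [-0.8, 0.1, 1.4]
opening: -0.002
grasp_force: 0.7
```

Emit:
{"fn": "send_rows", "kwargs": {"moves": "0 0 0.010 0 0 0 0;0 0 0.018 0 0 0 0;0 0 0.025 0 0 0 0;0 0 0.025 0 0 0 0;0 0 0.025 0 0 0 0"}}

```text
time: 6.6
tcp_pos: [627.5, 298.5, 192.3]
orientation: [-0.0, 0.75, 0.662, 0.0]
force: [-2.1, -0.4, 5.1]
opening: 0.001
grasp_force: 2.6
```

Run:
```python
from h import *
s=r.sense(); print(s["tcp_pos"],s["force"])
d=viewer.get_image("top"); x0,y0=180,130
cv2.imwrite("pics/c.png",cv2.resize(d["img"][y0:y0+100,x0:x0+100,::-1],None,fx=5,fy=5,interpolation=cv2.INTER_CUBIC))
b=viewer.get_image("scene")
for n in("top","scene"):print([ (q["rect"],round(q["conf"],2)) for q in spotter.regions_of(n,"pack_mid")[:4]])
```

```text
[627.53816598 298.53372974 192.30727932] [-2.12746842 -0.37376821  5.07076172]
[([174.3, 160.9, 26.1, 36.9], 0.67), ([109.3, 168.9, 15.9, 32.2], 0.65), ([100.4, 114.2, 22.3, 15.4], 0.48)]
[([254.3, 230.1, 11.0, 30.6], 0.78), ([303.8, 276.0, 42.9, 45.6], 0.77), ([316.2, 191.7, 42.2, 33.4], 0.77), ([140.9, 124.7, 91.3, 62.0], 0.65)]
```

View pics/c.png

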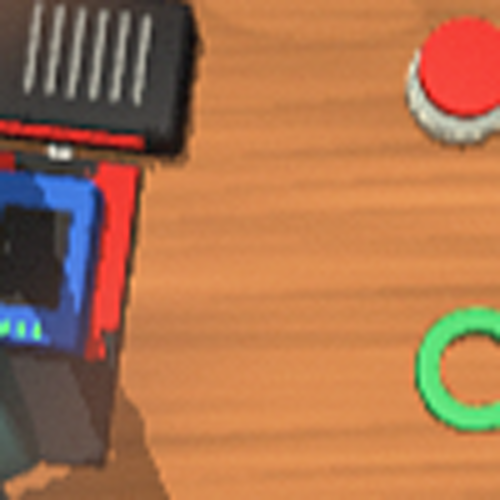

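The crop shows the pack has sprung out about 12 mm; its front right corner is now at (100,180), with a gap behind it. So it's free, and I can go and grasp it.

```bash
python3 p.py "_ _ 192 _" "610 270 300 .66" "599 231 280 -.126" "_ _ 208 _"
```

```text
0.0000 0.0000 0.0250 0 0 0.0000 -> [627.496 298.502 192.      1.446] 
-0.1523 -0.0691 -0.5400 0 0 0.5004 -> [609.993 269.998 300.      0.66 ] 
-0.1630 0.1203 0.1000 0 0 0.5004 -> [ 5.98992e+02  2.31003e+02  2.80000e+02 -1.26000e-01] 
0.0000 -0.0000 0.3600 0 0 0.0000 -> [ 5.98992e+02  2.31003e+02  2.08000e+02 -1.26000e-01]
```

Emit:
{"fn": "send_rows", "kwargs": {"moves": "0 0 -0.27 0 0 0 0;-0.1523 -0.0691 -0.54 0 0 0.5004 0;-0.1523 -0.0691 -0.54 0 0 0.5004 0;-0.1523 -0.0691 -0.54 0 0 0.5004 1;-0.1523 -0.0691 -0.54 0 0 0.5004 1"}}

```text
time: 7.42
tcp_pos: [610.0, 269.8, 299.6]
orientation: [0.0, 0.941, 0.338, 0.0]
force: [0.6, -0.0, 0.5]
opening: 0.42
grasp_force: 0.0
```

Emit:
{"fn": "send_rows", "kwargs": {"moves": "-0.1630 0.1203 0.1 0 0 0.5004 1;-0.1630 0.1203 0.1 0 0 0.5004 1;-0.1630 0.1203 0.1 0 0 0.5004 1;-0.1630 0.1203 0.1 0 0 0.5004 1;-0.1630 0.1203 0.1 0 0 0.5004 1"}}

```text
time: 8.05
tcp_pos: [600.4, 230.5, 279.3]
orientation: [0.0, 0.999, -0.045, -0.0]
force: [0.7, -0.2, -1.3]
opening: 1.001
grasp_force: 0.0
```

Run:
```python
from h import *
s=r.sense(); print(s["tcp_pos"],s["orientation"],s["opening"],s["force"])
o=[]
for n,x0,y0 in (("scene",235,200),("top",140,140)):
    d=viewer.get_image(n); o.append(cv2.resize(d["img"][y0:y0+100,x0:x0+80,::-1],None,fx=5,fy=5,interpolation=cv2.INTER_CUBIC))
cv2.imwrite("pics/d.png",np.hstack(o))
```

```text
[600.39434221 230.52220779 279.30875949] [ 9.67232935e-05  9.98988390e-01 -4.49686229e-02 -1.00119476e-04] 1.001474326279944 [ 0.65609832 -0.15261302 -1.32643646]
```

View pics/d.png

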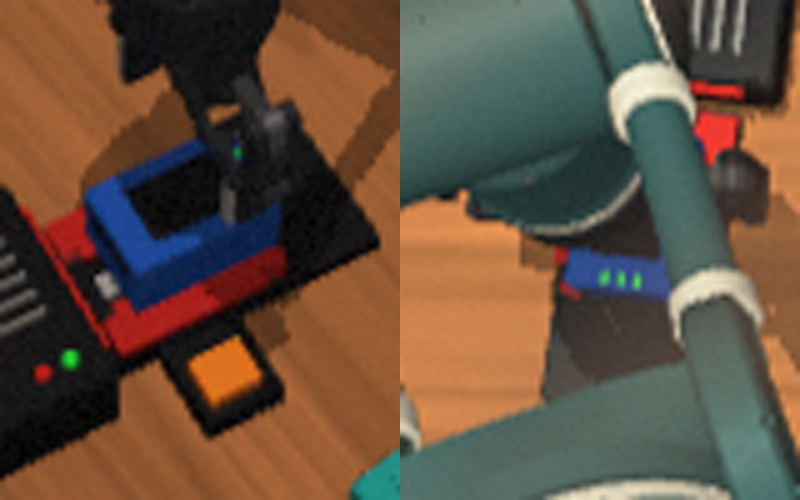

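Run:
```python
from h import *
T,S=viewer.get_image("top"),viewer.get_image("scene")
for p in ((88,187),(138,270),(280,203)): print("S",at(S,235+(p[0]+.5)/5-.5,200+(p[1]+.5)/5-.5,72).round(1))
print("T",at(T,140+167.5/5-.5,140+284.5/5-.5,72).round(1))
c,s=np.cos(-.126),np.sin(-.126)
for x,y in ((42,-28),(42,28),(-42,28)): print("guess",604+c*x-s*y,230.5+s*x+c*y)
```

```text
S [639.8 201.   72. ]
S [647.7 253.4  72. ]
S [568.7 264.9  72. ]
T [564.2 260.7  72. ]
guess 642.1483725301607 197.4439616212093
guess 649.1857171689455 253.00002142061342
guess 565.8516274698393 263.5560383787907
```

Emit:
{"fn": "send_rows", "kwargs": {"moves": "0 0 0.20 0 0 0 1;0 0 0.36 0 0 0 1;0 0 0.36 0 0 0 1;0 0 0.36 0 0 0 1;0 0 0.36 0 0 0 1"}}

```text
time: 8.88
tcp_pos: [601.5, 231.0, 210.2]
orientation: [-0.001, 0.999, -0.045, 0.002]
force: [0.6, 0.5, -0.1]
opening: 0.996
grasp_force: 0.0
```

Emit:
{"fn": "send_rows", "kwargs": {"moves": "0 0 0 0 0 0 0.75;0 0 0 0 0 0 0.7;0 0 0 0 0 0 0.65;0 0 0 0 0 0 0.6;0 0 0 0 0 0 0.55"}}

```text
time: 9.5
tcp_pos: [600.8, 230.8, 209.1]
orientation: [-0.0, 0.999, -0.045, 0.001]
force: [-1.4, -0.2, 5.2]
opening: 0.649
grasp_force: 63.1
```

```bash
echo "[600.53,230.6,208,-0.0867]">cmd.json; python3 p.py "_ _ 208 -.127"; python3 -c "
from rig import r
s=r.sense();print(s['tcp_pos'],s['force'],s['moment'],s['orientation'])"
```

```text
0.0000 -0.0000 0.0000 0 0 0.0257 -> [ 6.0053e+02  2.3060e+02  2.0800e+02 -1.2700e-01] 
[600.83948271 230.76083868 209.13840169] [-1.38760731 -0.16876293  5.17470951] [-0.13766032  0.09983484 -0.06627106] [-2.34841665e-04  9.98987875e-01 -4.49751351e-02  6.37977772e-04]
```

Emit:
{"fn": "send_rows", "kwargs": {"moves": "0 0 0 0 0 0.0257 0.55;0 0 0 0 0 0.0257 0.5;0 0 0 0 0 0.0257 0.5;0 0 0 0 0 0.0257 0.5;0 0 0 0 0 0.0257 0.5"}}

```text
time: 10.12
tcp_pos: [601.0, 230.9, 209.1]
orientation: [-0.0, 0.998, -0.065, 0.001]
force: [-1.6, -0.5, 5.4]
opening: 0.651
grasp_force: 63.4
```

```bash
python3 -c "
from rig import r
s=r.sense();print(s['tcp_pos'],s['force'],s['moment'],s['orientation'])"
```

```text
[601.03277424 230.88472758 209.14169555] [-1.58235036 -0.48113897  5.44176398] [-0.01729574  0.09750632 -0.06824511] [-4.55797524e-04  9.97887283e-01 -6.49608321e-02  9.23288917e-04]
```

```bash
python3 p.py "570.8 234.4 209.2 _" "511.2 242 209.5 _"
```

```text
-0.1499 -0.0000 -0.0060 0 0 0.0000 -> [ 5.70792e+02  2.34399e+02  2.09200e+02 -1.27000e-01] 
-0.3004 0.0001 -0.0015 0 0 0.0000 -> [ 5.11194e+02  2.41993e+02  2.09500e+02 -1.27000e-01]
```

Emit:
{"fn": "send_rows", "kwargs": {"moves": "0 0 -0.006 0 0 0 0.5;-0.04 0 -0.006 0 0 0 0.5;-0.08 0 -0.006 0 0 0 0.5;-0.12 0 -0.006 0 0 0 0.5;-0.15 0 -0.006 0 0 0 0.5"}}

```text
time: 10.75
tcp_pos: [569.9, 234.6, 209.2]
orientation: [0.0, 0.998, -0.065, -0.0]
force: [1.1, 1.0, 0.1]
opening: 0.651
grasp_force: 63.1
```

```bash
python3 -c "
from rig import r
s=r.sense();print(s['tcp_pos'],s['force'],s['moment'],s['orientation'])"
```

```text
[569.93488627 234.64318952 209.18562704] [1.13836661 1.02515325 0.10146991] [ 0.07935451 -0.31769408 -0.0324652 ] [ 2.41812061e-07  9.97885218e-01 -6.50006870e-02 -3.90580062e-05]
```

Emit:
{"fn": "send_rows", "kwargs": {"moves": "-0.07 0 -0.0015 0 0 0 0.5;-0.14 0 -0.0015 0 0 0 0.5;-0.22 0 -0.0015 0 0 0 0.5;-0.3004 0 -0.0015 0 0 0 0.5;-0.3004 0 -0.0015 0 0 0 0.5"}}

```text
time: 11.38
tcp_pos: [509.4, 242.4, 209.3]
orientation: [0.0, 0.998, -0.065, -0.001]
force: [0.3, 0.7, -2.8]
opening: 0.648
grasp_force: 63.2
```

```bash
python3 -c "
from rig import r
s=r.sense();print(s['tcp_pos'],s['force'],s['moment'],s['orientation'])"
cat > tgt.py <<'E'
import numpy as np
# charger seat / light seat poses from the fits; tool offset in the charger frame carried to the light
def f(C,L,t):
    R=lambda a:np.array([[np.cos(a),-np.sin(a)],[np.sin(a),np.cos(a)]])
    m=R(C[2]).T@(np.array(t)-C[:2]); print("in charger frame",m.round(2))
    return m
for C,L in (((614.1,227.4,-.127),(572.1,-180.9,.057)),((619.5,231.9,-.127),(576.8,-177.5,.057))):
    f(C,L,(511.2,242)); print("light axis y at x=450,480:",[L[1]+np.tan(L[2])*(x-L[0]) for x in (450,480)])
E
python3 tgt.py
```

```text
[509.35125864 242.4114543  209.30644743] [ 0.26737136  0.69048535 -2.77516612] [ 0.0374169  -0.03534139 -0.01131256] [ 2.97182715e-04  9.97906246e-01 -6.46716690e-02 -7.81884072e-04]
in charger frame [-103.92    1.45]
light axis y at x=450,480: [np.float64(-187.86724716354553), np.float64(-186.15539282360805)]
in charger frame [-108.71   -3.7 ]
light axis y at x=450,480: [np.float64(-184.73543767680238), np.float64(-183.0235833368649)]
```

```bash
cat > edge.py <<'E'
from h import *
T=viewer.get_image("top"); im=cv2.imread("pics/t1.png").astype(float)
def edge(off,ch,rows,c0,c1,x0,y0,z):
    P=[]
    for v in range(*rows,5):
        a=im[v-2:v+3,off+c0:off+c1,ch].mean(0); th=(a[:6].mean()+a[-6:].mean())/2
        s=a>th; k=np.flatnonzero(s[1:]!=s[:-1])
        if len(k)!=1: continue
        k=k[0]; u=c0+k+(th-a[k])/(a[k+1]-a[k])
        P.append(at(T,x0+(u+.5)/5-.5,y0+(v+.5)/5-.5,z)[:2])
    P=np.array(P); q=np.polyfit(P[:,0],P[:,1],1); e=P[:,1]-np.polyval(q,P[:,0])
    g=abs(e)<1.5; q=np.polyfit(P[g,0],P[g,1],1)
    return len(P),g.sum(),np.arctan(q[0]),np.polyval(q,[480,520,580]),e.std()
print("light apron right z14",edge(400,1,(465,545),275,310,308,125,14))
print("light apron left",edge(400,1,(465,545),118,150,308,125,14))
print("light lip left inner z28",edge(400,1,(280,410),160,195,308,125,28))
print("light lip right inner z28",edge(400,1,(280,405),215,245,308,125,28))
print("light lip right outer z28",edge(400,2,(280,400),270,305,308,125,28))
print("charger apron left z14",edge(0,2,(420,490),90,125,148,120,14))
print("charger apron right",edge(0,2,(420,505),255,290,148,120,14))
print("pack left z72",edge(0,2,(215,345),123,155,148,120,72))
E
python3 edge.py
```

```text
light apron right z14 (16, np.int64(16), np.float64(0.05338457860745479), array([-228.46490109, -226.32748708, -223.12136606]), np.float64(0.46319932841314665))
light apron left (16, np.int64(16), np.float64(0.05742712045429504), array([-146.2354958 , -143.93588248, -140.48646251]), np.float64(0.2592265400096118))
light lip left inner z28 (25, np.int64(25), np.float64(0.05690855103569898), array([-171.9150385 , -169.63623589, -166.21803199]), np.float64(0.1760905728041801))
light lip right inner z28 (25, np.int64(25), np.float64(0.06175779423525029), array([-200.9094407 , -198.43598352, -194.72579775]), np.float64(0.459019309144153))
light lip right outer z28 (24, np.int64(24), np.float64(0.05634945430557029), array([-229.34763756, -227.0912707 , -223.70672041]), np.float64(0.14259575022789941))
charger apron left z14 (14, np.int64(14), np.float64(-0.14115510506036127), array([288.68708277, 283.00307751, 274.47706961]), np.float64(0.30139671422029773))
charger apron right (17, np.int64(17), np.float64(-0.11618422042999038), array([200.50296493, 195.83457132, 188.83198091]), np.float64(0.41847407126562847))
pack left z72 (19, np.int64(19), np.float64(-0.1387777045684156), array([274.67901327, 269.09199167, 260.71145926]), np.float64(0.2572374315538864))
```

```bash
python3 p.py "500 180 300 _" "480 -10 300 0" "462 -186.7 240 .0567" "_ _ 209.8 _"
```

```text
-0.0162 0.3146 -0.4525 0 0 0.0000 -> [ 5.00006e+02  1.79991e+02  3.00000e+02 -1.27000e-01] 
0.0212 0.9550 0.0000 0 0 -0.0809 -> [480.007 -10.006 300.      0.   ] 
-0.0900 0.8835 0.3000 0 0 -0.0361 -> [ 4.62008e+02 -1.86706e+02  2.40000e+02  5.70000e-02] 
0.0000 0.0000 0.1510 0 0 0.0000 -> [ 4.62008e+02 -1.86706e+02  2.09800e+02  5.70000e-02]
```

Emit:
{"fn": "send_rows", "kwargs": {"moves": "0 0 -0.15 0 0 0 0.5;0 0 -0.4 0 0 0 0.5;-0.0162 0.15 -0.4525 0 0 0 0.5;-0.0162 0.3146 -0.4525 0 0 0 0.5;-0.0162 0.3146 -0.4525 0 0 0 0.5"}}

```text
time: 12.05
tcp_pos: [499.2, 178.6, 299.5]
orientation: [0.001, 0.998, -0.066, -0.001]
force: [-0.3, 0.5, -3.3]
opening: 0.648
grasp_force: 64.1
```

Emit:
{"fn": "send_rows", "kwargs": {"moves": "0.0212 0.2 0 0 0 -0.02 0.5;0.0212 0.4 0 0 0 -0.04 0.5;0.0212 0.6 0 0 0 -0.06 0.5;0.0212 0.8 0 0 0 -0.0809 0.5;0.0212 0.9550 0 0 0 -0.0809 0.5"}}

```text
time: 12.68
tcp_pos: [479.0, -10.6, 299.5]
orientation: [-0.0, 1.0, -0.002, -0.0]
force: [0.8, 0.2, -3.5]
opening: 0.651
grasp_force: 64.6
```

Emit:
{"fn": "send_rows", "kwargs": {"moves": "-0.02 0.2 0 0 0 -0.01 0.5;-0.04 0.45 0 0 0 -0.02 0.5;-0.09 0.7 0.1 0 0 -0.0361 0.5;-0.09 0.8835 0.2 0 0 -0.0361 0.5;-0.09 0.8835 0.3 0 0 -0.0361 0.5"}}

```text
time: 13.3
tcp_pos: [461.0, -188.5, 239.4]
orientation: [0.0, 1.0, 0.025, 0.0]
force: [0.5, -0.4, -2.9]
opening: 0.647
grasp_force: 64.6
```

Run:
```python
from h import *
s=r.sense(); print(s["tcp_pos"],s["orientation"],s["opening"],s["force"],s["moment"])
o=[]
for n,x0,y0 in (("scene",160,120),("top",300,160)):
    d=viewer.get_image(n); o.append(cv2.resize(d["img"][y0:y0+100,x0:x0+80,::-1],None,fx=5,fy=5,interpolation=cv2.INTER_CUBIC))
    if n=="scene":
        t=s["tcp_pos"]-[0,0,155-18]; c,k=np.cos(.057),np.sin(.057)
        P=[t+[c*x-k*y,k*x+c*y,0] for x,y in((42,28),(42,-28),(-42,-28),(-42,28))]
        for q in (proj(d,P)-[x0,y0]+.5)*5-.5: cv2.circle(o[0],tuple(int(v) for v in q.round()),2,(255,0,255),-1)
cv2.imwrite("pics/e.png",np.hstack(o))
```

```text
[ 460.99096253 -188.4891485   239.36299128] [2.80087916e-04 9.99688746e-01 2.49434077e-02 3.99416163e-04] 0.6474651496271033 [ 0.46263595 -0.36931151 -2.93031437] [ 0.03249076  0.0216085  -0.03632312]
```

View pics/e.png

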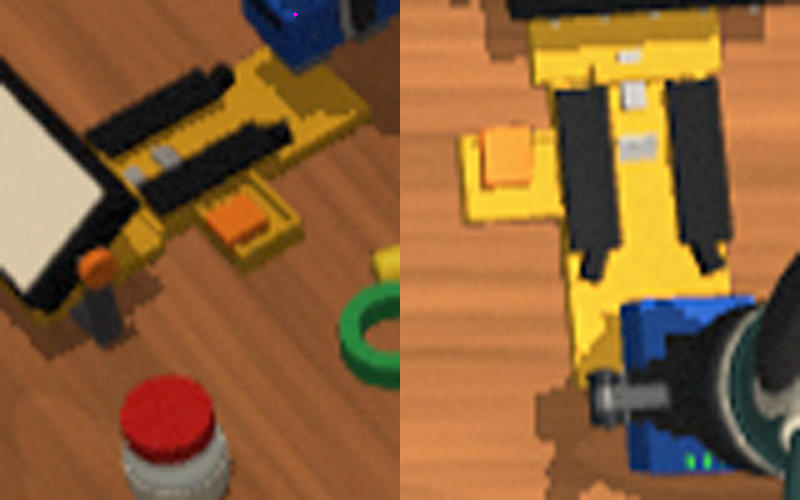

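Run:
```python
from h import *
T=viewer.get_image("top")
s=r.sense(); t=s["tcp_pos"]; c,k=np.cos(.05),np.sin(.05); print(t)
for p,z in (((222,305),60),((222,302),102),((230,470),60)):
    P=at(T,300+(p[0]+.5)/5-.5,160+(p[1]+.5)/5-.5,z)[:2]-t[:2]; print(p,z,"rel tool frame:",(c*P[0]+k*P[1]).round(1),(-k*P[0]+c*P[1]).round(1))
```

```text
[ 459.89867971 -185.87563465  238.35029787]
(222, 305) 60 rel tool frame: 41.1 24.2
(222, 302) 102 rel tool frame: 41.4 34.4
(230, 470) 60 rel tool frame: -39.9 27.4
```

Emit:
{"fn": "send_rows", "kwargs": {"moves": "0 0 0.05 0 0 0 0.5;0 0 0.1 0 0 0 0.5;0 0 0.148 0 0 0 0.5;0 0 0.148 0 0 0 0.5;0 0 0.148 0 0 0 0.5"}}

```text
time: 14.08
tcp_pos: [460.5, -186.1, 210.4]
orientation: [-0.0, 1.0, 0.027, -0.0]
force: [0.6, 0.5, -1.7]
opening: 0.648
grasp_force: 64.6
```

Emit:
{"fn": "send_rows", "kwargs": {"moves": "0 0 0 0 0 0 0.5;0 0 0 0 0 0 0.5;0 0 0 0 0 0 0.5;0 0 0 0 0 0 0.5;0 0 0 0 0 0 0.5"}}

```text
time: 14.7
tcp_pos: [460.5, -186.2, 210.4]
orientation: [0.0, 1.0, 0.027, 0.0]
force: [0.2, -0.4, -3.1]
opening: 0.649
grasp_force: 64.6
```

```bash
echo "[460.5,-186.2,210.4,0.055]">cmd.json; python3 p.py "490.5 -185.1 209.8 .0567" "510.5 -183.95 _ _"
```

```text
0.1501 0.0028 0.0030 0 0 -0.0011 -> [ 4.90505e+02 -1.85109e+02  2.09800e+02  5.70000e-02] 
0.1001 -0.0001 0.0000 0 0 0.0000 -> [ 5.10492e+02 -1.83954e+02  2.09800e+02  5.70000e-02]
```

Emit:
{"fn": "send_rows", "kwargs": {"moves": "0.04 0.0028 0.003 0 0 -0.0011 0.5;0.08 0.0028 0.003 0 0 -0.0011 0.5;0.12 0.0028 0.003 0 0 -0.0011 0.5;0.1501 0.0028 0.003 0 0 -0.0011 0.5;0.1501 0.0028 0.003 0 0 -0.0011 0.5"}}

```text
time: 15.32
tcp_pos: [491.1, -185.1, 209.8]
orientation: [0.0, 1.0, 0.028, 0.0]
force: [-0.6, -0.5, -2.5]
opening: 0.647
grasp_force: 64.6
```

Emit:
{"fn": "send_rows", "kwargs": {"moves": "0.02 0 0 0 0 0 0.5;0.04 0 0 0 0 0 0.5;0.06 0 0 0 0 0 0.5;0.08 0 0 0 0 0 0.5;0.1001 0 0 0 0 0 0.5"}}

```text
time: 15.95
tcp_pos: [510.8, -184.0, 209.8]
orientation: [0.0, 1.0, 0.028, 0.0]
force: [-0.0, 0.1, -2.4]
opening: 0.649
grasp_force: 64.6
```

```bash
python3 -c "
from rig import r
s=r.sense();print(s['tcp_pos'],s['force'],s['moment'],s['orientation'])"
```

```text
[ 510.78433681 -184.01422058  209.80765318] [-0.01964642  0.14132809 -2.38248437] [-0.0002814  -0.02136035  0.02219799] [3.07476166e-06 9.99619170e-01 2.75955547e-02 1.07295687e-06]
```

```bash
python3 p.py "530.5 -182.81 _ _"
```

```text
0.1002 -0.0000 0.0000 0 0 0.0000 -> [ 5.30500e+02 -1.82818e+02  2.09800e+02  5.70000e-02]
```

Emit:
{"fn": "send_rows", "kwargs": {"moves": "0.02 0 0 0 0 0 0.5;0.04 0 0 0 0 0 0.5;0.06 0 0 0 0 0 0.5;0.08 0 0 0 0 0 0.5;0.1 0 0 0 0 0 0.5"}}

```text
time: 16.58
tcp_pos: [530.7, -182.9, 209.8]
orientation: [-0.0, 1.0, 0.028, -0.0]
force: [-0.9, -0.8, -2.9]
opening: 0.649
grasp_force: 64.6
```

Emit:
{"fn": "send_rows", "kwargs": {"moves": "0.02 0 0 0 0 0 0.5;0.04 0 0 0 0 0 0.5;0.06 0 0 0 0 0 0.5;0.08 0 0 0 0 0 0.5;0.1 0 0 0 0 0 0.5"}}

```text
time: 17.2
tcp_pos: [550.0, -182.1, 209.5]
orientation: [0.0, 1.0, 0.028, -0.001]
force: [-2.0, -2.6, -1.1]
opening: 0.65
grasp_force: 64.5
```

```bash
python3 -c "
from rig import r
s=r.sense();print(s['tcp_pos'],s['force'],s['moment'],s['orientation'])"
```

```text
[ 550.01123827 -182.14989667  209.51661674] [-2.01068558 -2.63504674 -1.11788746] [-0.62414358  0.38230212  0.07348234] [ 2.34371081e-04  9.99612356e-01  2.78226922e-02 -9.90235695e-04]
```

Emit:
{"fn": "send_rows", "kwargs": {"moves": "0.01 0.003 0 0 0 0 0.5;0.02 0.003 0 0 0 0 0.5;0.03 0.003 0 0 0 0 0.5;0.04 0.003 0 0 0 0 0.5;0.05 0.003 0 0 0 0 0.5"}}

```text
time: 17.82
tcp_pos: [560.5, -182.0, 209.8]
orientation: [0.0, 1.0, 0.028, -0.0]
force: [-2.9, -2.5, -1.3]
opening: 0.65
grasp_force: 64.5
```

Emit:
{"fn": "send_rows", "kwargs": {"moves": "0.007 0 0 0 0 0 0.5;0.014 0 0 0 0 0 0.5;0.021 0 0 0 0 0 0.5;0.028 0 0 0 0 0 0.5;0.035 0 0 0 0 0 0.5"}}

```text
time: 18.45
tcp_pos: [567.5, -181.7, 209.8]
orientation: [0.0, 1.0, 0.028, -0.0]
force: [-2.6, -4.3, -1.4]
opening: 0.653
grasp_force: 64.3
```

Emit:
{"fn": "send_rows", "kwargs": {"moves": "0.005 0.003 0 0 0 0 0.5;0.01 0.004 0 0 0 0 0.5;0.015 0.004 0 0 0 0 0.5;0.02 0.004 0 0 0 0 0.5;0.025 0.004 0 0 0 0 0.5"}}

```text
time: 19.08
tcp_pos: [571.0, -181.8, 209.5]
orientation: [-0.001, 1.0, 0.028, -0.002]
force: [-8.6, -2.2, 3.6]
opening: 0.646
grasp_force: 64.8
```

```bash
python3 -c "
from rig import r
s=r.sense();print(s['tcp_pos'],s['force'],s['moment'],s['orientation'])"
```

```text
[ 571.0136848  -181.84266703  209.5168693 ] [-8.5940682  -2.24040152  3.61198084] [-0.54322959  1.56852308  0.1506651 ] [-5.93797486e-04  9.99614516e-01  2.76469149e-02 -2.47287947e-03]
```

Emit:
{"fn": "send_rows", "kwargs": {"moves": "0.005 0 0 0 0 0 0.5;0.01 0 0 0 0 0 0.5;0.015 0 0 0 0 0 0.5;0.02 0 0 0 0 0 0.5;0.02 0 0 0 0 0 0.5"}}

```text
time: 19.7
tcp_pos: [574.7, -181.6, 209.6]
orientation: [-0.001, 1.0, 0.028, -0.003]
force: [-10.0, -2.7, 5.6]
opening: 0.652
grasp_force: 65.0
```

Emit:
{"fn": "send_rows", "kwargs": {"moves": "0.005 0 0 0 0 0 0.5;0.01 0 0 0 0 0 0.5;0.015 0 0 0 0 0 0.5;0.015 0 0 0 0 0 0.5;0.015 0 0 0 0 0 0.5"}}

```text
time: 20.32
tcp_pos: [577.4, -181.5, 209.6]
orientation: [-0.001, 1.0, 0.028, -0.003]
force: [-10.5, -3.6, 5.6]
opening: 0.646
grasp_force: 65.2
```

Emit:
{"fn": "send_rows", "kwargs": {"moves": "0.003 0 0 0 0 0 0.5;0.006 0 0 0 0 0 0.5;0.009 0 0 0 0 0 0.5;0.01 0 0 0 0 0 0.5;0.01 0 0 0 0 0 0.5"}}

```text
time: 20.95
tcp_pos: [579.1, -181.4, 209.6]
orientation: [-0.001, 1.0, 0.028, -0.004]
force: [-13.0, -3.7, 8.0]
opening: 0.649
grasp_force: 65.3
```

Run:
```python
from h import *
s=r.sense();print(s['tcp_pos'],s['force'],s['moment'])
o=[]
for n,x0,y0 in (("scene",160,110),("top",300,140)):
    d=viewer.get_image(n); o.append(cv2.resize(d["img"][y0:y0+100,x0:x0+80,::-1],None,fx=5,fy=5,interpolation=cv2.INTER_CUBIC))
cv2.imwrite("pics/f.png",np.hstack(o))
```

```text
[ 579.12700326 -181.44241851  209.59363165] [-13.00061297  -3.73476594   8.01899098] [-0.56062764  2.11460915  0.16619309]
```

Emit:
{"fn": "send_rows", "kwargs": {"moves": "0.003 0 0 0 0 0 0.5;0.006 0 0 0 0 0 0.5;0.008 0 0 0 0 0 0.5;0.008 0 0 0 0 0 0.5;0.008 0 0 0 0 0 0.5"}}

```text
time: 21.68
tcp_pos: [580.6, -181.4, 209.6]
orientation: [-0.001, 1.0, 0.028, -0.004]
force: [-13.4, -4.0, 9.0]
opening: 0.649
grasp_force: 65.4
```

Emit:
{"fn": "send_rows", "kwargs": {"moves": "0.003 0 0 0 0 0 0.5;0.006 0 0 0 0 0 0.5;0.008 0 0 0 0 0 0.5;0.008 0 0 0 0 0 0.5;0.008 0 0 0 0 0 0.5"}}

```text
time: 22.3
tcp_pos: [582.0, -181.3, 209.6]
orientation: [-0.001, 1.0, 0.028, -0.004]
force: [-14.5, -3.8, 8.8]
opening: 0.651
grasp_force: 65.4
```

Emit:
{"fn": "send_rows", "kwargs": {"moves": "0.003 0 0 0 0 0 0.5;0.006 0 0 0 0 0 0.5;0.008 0 0 0 0 0 0.5;0.008 0 0 0 0 0 0.5;0.008 0 0 0 0 0 0.5"}}

```text
time: 22.92
tcp_pos: [583.0, -181.3, 209.7]
orientation: [-0.001, 1.0, 0.028, -0.005]
force: [-17.5, -3.4, 11.2]
opening: 0.65
grasp_force: 65.7
```

Emit:
{"fn": "send_rows", "kwargs": {"moves": "0.003 0 0 0 0 0 0.5;0.006 0 0 0 0 0 0.5;0.008 0 0 0 0 0 0.5;0.008 0 0 0 0 0 0.5;0.008 0 0 0 0 0 0.5"}}

```text
time: 23.55
tcp_pos: [583.7, -181.3, 209.8]
orientation: [-0.001, 1.0, 0.028, -0.007]
force: [-20.9, -4.0, 15.7]
opening: 0.652
grasp_force: 66.1
```

Emit:
{"fn": "send_rows", "kwargs": {"moves": "0 0 -0.005 0 0 0 0.5;0.003 0 -0.005 0 0 0 0.5;0.006 0 -0.005 0 0 0 0.5;0.006 0 -0.005 0 0 0 0.5;0.006 0 -0.005 0 0 0 0.5"}}

```text
time: 24.18
tcp_pos: [584.2, -181.3, 209.9]
orientation: [-0.001, 1.0, 0.028, -0.008]
force: [-22.0, -5.0, 13.1]
opening: 0.65
grasp_force: 65.8
```

```bash
python3 -c "
from rig import r
s=r.sense();print(s['tcp_pos'],s['force'],s['moment'],s['orientation'])"
```

```text
[ 584.2062386  -181.26499908  209.92969896] [-22.02293253  -4.95288251  13.0534714 ] [-0.98667725  3.65195694  0.08519117] [-0.00106877  0.99957794  0.02797155 -0.00777109]
```

Emit:
{"fn": "send_rows", "kwargs": {"moves": "-0.01 0 0 0 0 0 0.5;-0.02 0 0 0 0 0 0.5;-0.03 0 0 0 0 0 0.5;-0.04 0 0 0 0 0 0.5;-0.04 0 0 0 0 0 0.5"}}

```text
time: 24.8
tcp_pos: [580.5, -181.2, 209.7]
orientation: [-0.0, 1.0, 0.028, -0.001]
force: [-1.4, -3.1, -8.0]
opening: 0.65
grasp_force: 64.1
```

Emit:
{"fn": "send_rows", "kwargs": {"moves": "-0.01 0 0 0 0 0 0.5;-0.02 0 0 0 0 0 0.5;-0.02 0 0 0 0 0 0.5;-0.02 0 0 0 0 0 0.5;-0.02 0 0 0 0 0 0.5"}}

```text
time: 25.42
tcp_pos: [578.6, -181.3, 211.1]
orientation: [-0.0, 1.0, 0.027, 0.002]
force: [5.1, -0.1, -12.0]
opening: 0.651
grasp_force: 65.3
```

```bash
python3 -c "
from rig import r
s=r.sense();print(s['tcp_pos'],s['force'],s['moment'],s['orientation'])"
```

```text
[ 578.63317976 -181.3071962   211.11573581] [  5.08062398  -0.101648   -11.99605588] [ 0.00896357 -0.89933378  0.12422854] [-8.51677748e-05  9.99623891e-01  2.73199680e-02  2.38526865e-03]
```

Emit:
{"fn": "send_rows", "kwargs": {"moves": "0.005 0 0.003 0 0 0 0.5;0.008 0 0.006 0 0 0 0.5;0.008 0 0.006 0 0 0 0.5;0.008 0 0.006 0 0 0 0.8;0.008 0 0.006 0 0 0 1"}}

```text
time: 26.05
tcp_pos: [578.7, -182.0, 210.0]
orientation: [0.0, 1.0, 0.027, 0.0]
force: [-0.2, 0.3, -0.6]
opening: 0.978
grasp_force: 0.0
```

Emit:
{"fn": "send_rows", "kwargs": {"moves": "0 0 0 0 0 0 1;0 0 0 0 0 0 1;0 0 -0.1 0 0 0 1;0 0 -0.3 0 0 0 1;0 0 -0.5 0 0 0 1"}}

```text
time: 26.68
tcp_pos: [578.7, -181.7, 311.9]
orientation: [0.0, 1.0, 0.028, 0.0]
force: [0.3, 0.2, -0.5]
opening: 0.997
grasp_force: 0.0
```

Emit:
{"fn": "send_rows", "kwargs": {"moves": "-0.3 -0.3 -0.3 0 0 0 1;-0.6 -0.6 -0.4 0 0 0 1;-0.9 -0.9 -0.4 0 0 0 1;-0.9 -0.9 -0.4 0 0 0 1;-0.9 -0.9 -0.4 0 0 0 1"}}

```text
time: 27.3
tcp_pos: [386.6, -10.4, 391.5]
orientation: [-0.0, 1.0, 0.028, 0.001]
force: [0.7, 0.6, -0.8]
opening: 1.002
grasp_force: 0.0
```

Run:
```python
from h import *
s=r.sense();print(s['tcp_pos'],s['force'],s["time"])
o=[]
for n,x0,y0 in (("scene",150,110),("top",308,125)):
    d=viewer.get_image(n); o.append(cv2.resize(d["img"][y0:y0+100,x0:x0+80,::-1],None,fx=5,fy=5,interpolation=cv2.INTER_CUBIC))
    C,k=np.cos(.0567),np.sin(.0567)
    P=[np.array([580+C*x-k*y,-181+k*x+C*y,72]) for x,y in((42,28),(42,-28),(-42,-28),(-42,28))]
    for q in (proj(d,P)-[x0,y0]+.5)*5-.5: cv2.circle(o[-1],tuple(int(v) for v in q.round()),2,(255,0,255),-1)
cv2.imwrite("pics/g.png",np.hstack(o))
```

```text
[386.63873204 -10.37777285 391.45949514] [ 0.72173267  0.599387   -0.77624182] 27.3
```

View pics/g.png

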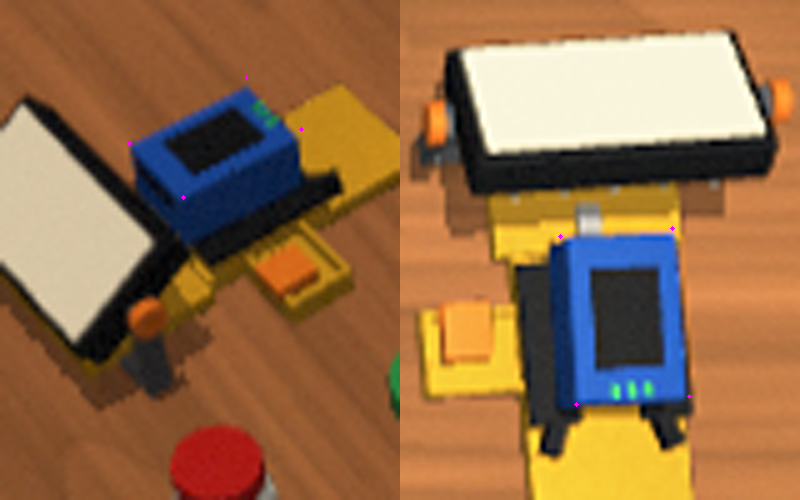

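```bash
python3 -c "
from rig import r
print(r.sign_off())"
```

```text
the job is handed in; nothing more can be done
None
```

The battery pack is out of the charger and in the work light. It held when I pulled back on it, so the catch appears to have clicked up. I handed the job in at about 27 s, with no verdict shown.

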